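Do up the open latch of the instrument case

TASK

One of the two draw latches on top of the upright instrument case on the lab bench is still undone, its wire loop thrown back. Swing the loop over to the keeper so that its bar drops behind the hooked tooth, then press the lever down flat, past centre, so that the latch holds itself shut.

Things in the scene. Friction and masses are not known exactly. Their poses are not given: they have to be found in the camera images.
- latch: Steel base of the open latch, on top of a grey case (380 long, 180 thick, 140 high) with a low handle; the same latch 210 mm along it is already shut. Origin on the case top under the lever pivot. x: level, from lever to keeper, away from the robot; y: along the pivot; z up. Here, in mm: pivot x 0 z 13; keeper strip x 30 to 76, z 0 to 4, 62 wide; tooth 28 wide, lip at x 46, top at z 17.
- latch_lever (a joint): Lever, steel plate 55 mm long, 28 wide, 5 thick. Value t: 0 flat (shut), 1.57 upright, more leans to the keeper; max 2.3, starts 1.75 to 2.05, stays where left. Tip at x -55 cos t, z 13 + 55 sin t (mm, latch). The loop hinges on it at x -25 cos(t-0.3), z 13 + 25 sin(t-0.3). Friction: 1 N at the tip, about 4 N when the loop is hooked; hooked and below about 0.3 it snaps to 0.
- loop_bar (a point): Centre of the round cross bar (8 mm thick, 54 long, along y) ending the wire loop. 5 mm wires at y +-23 mm join it to the loop's hinge on the lever, 66 mm away. Swings freely (under 1 N). Starts leaning back 10 to 35 deg past upright on a stop, over the lever; pushed forward past upright it falls to the strip (bar centre at z 8) 5 mm or more beyond the tooth's lip, if the lever is still up.
- keeper_seat (a point): Seat of the bar's centre, hooked but not yet drawn tight: x 46, z 8 mm in latch, axes as latch. The 5 mm thick tooth leans 25 deg to +x over the seat. Tooth is sprung: gives up to 9 mm towards -x, 6 N/mm. With the lever flat the bar sits about 4 mm from here towards -x. The case handle's top is 16 mm above the case top.

How it is judged:
At the end, for the whole second after the job is handed in: The lever lies flat (within 0.15 rad) and stays so by itself, and the loop's bar sits low behind the keeper's tooth: no more than 6 mm above its seat and between 12 mm short of it and 2 mm beyond it (value of joint latch_lever below 0.15 rad and z of loop_bar in the frame of keeper_seat below 0.006 m and x of loop_bar in the frame of keeper_seat between -0.012 and 0.002 m); the robot touches nothing.
It also fails if it takes over 40 s, if anything falls off the work surface, if the arm or the gripper's body presses on something with over 40 N, if the wrist force passes 120 N, or if a joint passes its speed limit or range.

ROBOT

A 6-joint arm with a two-finger parallel gripper is mounted at the origin on the work surface. World frame = base frame: x ahead of the robot, y to its left, z up, the work surface at z = 0. Lengths are in m, angles in rad, forces in N, time in s.
With the tool pointing down it reaches from about 0.3 to 0.775 m from the base axis. Payload 14.6 kg.
Tool frame: the origin (TCP) lies at the centre of the arm's flange, where the gripper is bolted on; the fingertips stand 199 mm ahead of it and the grasp point (between the pads) lies ctrl.tcp_to_grasp ahead of it (ctrl.tcp_to_grasp is the distance from the TCP to the grasp point, in m); z points along the fingers, y is the line along which they close (so a half turn about z gives the same grasp; the last joint's range is limited). The gripper opens to 94 mm and grips with 3 to 60 N. Pads are 16 mm wide; open, the fingers measure 119 mm over their backs; the gripper's body (75 mm by 177 mm) begins 78 mm behind the grasp point.
Start: joints at [-0.067, 0.3, 1.521, -0, 1.321, -0.067], TCP at [0.55, -0, 0.405] pointing down, gripper open.
Joint ranges: [-3.03, 3.03], [-0.79, 2.21], [0.23, 2.52], [-1.04, 4.18], [0, 3.07], [-2.55, 2.55]. Speed limits (rad/s): [2.22, 2.22, 2.57, 3.14, 3.14, 3.14].

INTERFACE

Orientations are given as [roll, pitch, yaw] about the fixed x, y, z axes, in that order (R = Rz(yaw) Ry(pitch) Rx(roll)).
In Python, from station import ctrl gives the robot as it stands. The module is installed in compiled form; this text tells all that it offers.
- The arm moves only by the shell command python3 -m jog 'ROWS' [OPENING] [FORCE]. ROWS is JSON, a list of rows, each a list of 6 numbers: the shift along the tool's x, y, z in cm, then the turn, a rotation vector about the tool's x, y, z in rad. In form: [[tx, ty, tz, ax, ay, az], ...]. A call has 1 to 8 rows; each row is the pose to reach, as a shift and turn from the pose commanded when the call began, along the tool's axes at that moment; what a row does not reach only later rows make up. A row lasts 1/10 s, in which the tool goes at most 50 mm and 8.59 degrees, less where a joint would pass 70% of its speed; a pose out of reach is approached as far as the arm can. A call with a gripper value outside its range is refused whole. OPENING is the opening in per cent of the stroke, from 0 (shut) to 100 (fully open), set as the call begins (- or left out, the last holds). The fingers move at their own pace and stop on an object; FORCE is the grip in N (left out, the last holds). Time passes only in rows, so rows that repeat a pose let the fingers close. It gives the time, the measured TCP pose, the force, the opening and the grip force at its end, in the units of the state.
- ctrl.get_obs(): the state, without advancing time (a new reading comes with each control period).
- ctrl.camera(name): name is "scene" or "side" or "wrist"; returns a dict with "img" (400x640x3 uint8, blue, green, red), "intrinsics" (3x3 intrinsics, pixels), "R" (3x3) and "t" (3): a world point X has camera coordinates R X + t. Camera axes: x right, y down, z forward; pixel columns grow to the right and rows downward; lengths in m; the calibration is good to about 2 mm. A picture is of the moment at which its call begins. There is no depth.
- ctrl.hand_in(): hands the job in; it is judged then, once.
The state is a dict: "time_s": time; "qpos": joint angles; "joint_vel": joint speeds; "tau": joint torques, N m; "ee_pos": TCP position; "eef_rot": TCP orientation; "force": force on the tool from outside, world axes, zero at the start; "moment": the same for the moment, N m; "grip_width": finger opening in m; "grip_force": force on a finger pad.
Only numpy, scipy, OpenCV 4.12 (cv2) and the standard library are available. Lean on these libraries where they do the work, as an engineer would, in place of code of your own. Each camera call takes 0.05 s, during which the arm holds its last target. There are 200 camera calls.

## Working session

There is one attempt and no reset: what is moved stays moved. The work goes in short steps, Python scripts to look and compute and a shell command to move; the robot and the scene stay as the last step left them, time stands still between calls to the robot, and variables do not carry over. Pictures are saved under pics/ and viewed, at most 10 in all, crops included, and the job is handed in when it is done.

```bash
mkdir -p pics; cat > h.py <<'E'
from station import ctrl
import numpy as np, cv2, pickle
def snap(n,tag):
    c=ctrl.camera(n); cv2.imwrite(f'pics/{tag}.png',c['img']); pickle.dump(c,open(f'pics/{tag}.pkl','wb')); return c
def load(tag): return pickle.load(open(f'pics/{tag}.pkl','rb'))
def ray(c,u,v):
    c_=np.linalg.solve(c['intrinsics'],[u,v,1.]); R=np.array(c['R']); return -R.T@c['t'], R.T@c_
def onz(c,u,v,z):
    o,d=ray(c,u,v); return o+d*(z-o[2])/d[2]
def tri(*obs):
    A=np.zeros((3,3));b=np.zeros(3)
    for c,u,v in obs:
        o,d=ray(c,u,v); d=d/np.linalg.norm(d); P=np.eye(3)-np.outer(d,d); A+=P;b+=P@o
    X=np.linalg.solve(A,b)
    return X,[np.round(proj(c,X)-[u,v],1) for c,u,v in obs]
def proj(c,X):
    p=np.array(c['intrinsics'])@(np.array(c['R'])@X+c['t']); return p[:2]/p[2]
E
python3 - <<'E'
from h import *
a=snap('scene','s0');b=snap('side','d0');w=snap('wrist','w0')
for c in(a,b,w): print(np.round(-np.array(c['R']).T@c['t'],3), np.round(np.array(c['R'])[2],2),c['intrinsics'][0][0])
o=ctrl.get_obs();print(o['ee_pos'],o['eef_rot'],ctrl.tcp_to_grasp)
cv2.imwrite('pics/m.png',cv2.resize(np.vstack([a['img'],b['img']]),(480,600)))
E
```

```text
[ 1.11  -0.047  0.572] [-0.83  0.09 -0.56] 520.9690419472404
[0.285 0.463 0.566] [ 0.48 -0.65 -0.6 ] 495.2634936877195
[0.549 0.067 0.384] [-0.   -0.23 -0.97] 275.36434076553377
[5.49984111e-01 2.67510924e-05 4.04208955e-01] [-3.14070297e+00 -6.32709520e-05  1.57086622e+00] 0.1804
```

View pics/s0.png

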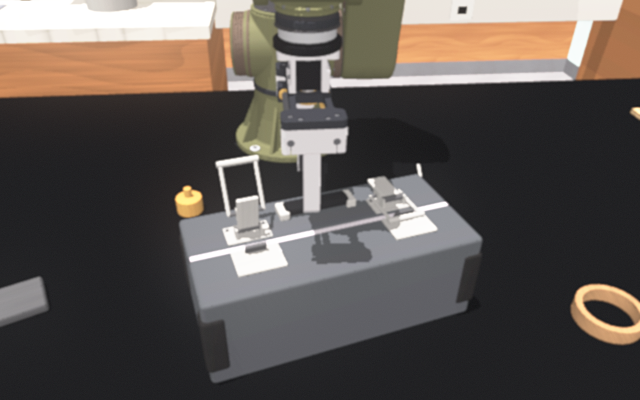

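View pics/d0.png

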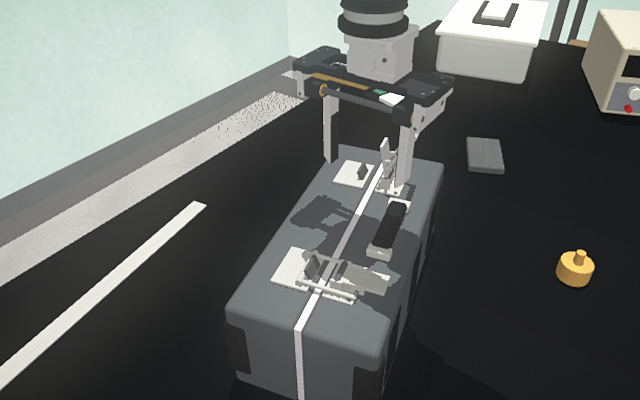

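```bash
python3 - <<'E'
from h import *
a=load('s0')['img'];b=load('d0')['img']
x=cv2.resize(a[145:285,170:310],(560,560),interpolation=cv2.INTER_CUBIC);cv2.imwrite('pics/c1.png',x)
x=cv2.resize(b[120:220,315:455],(784,560),interpolation=cv2.INTER_CUBIC);cv2.imwrite('pics/c2.png',x)
E
```

```text
(no output)
```

View pics/c1.png

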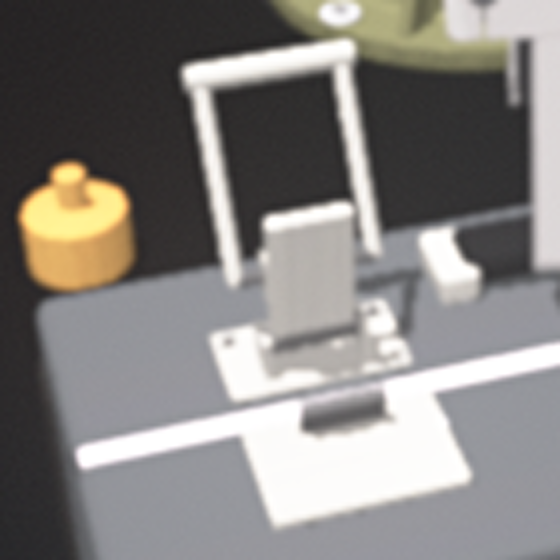

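View pics/c2.png

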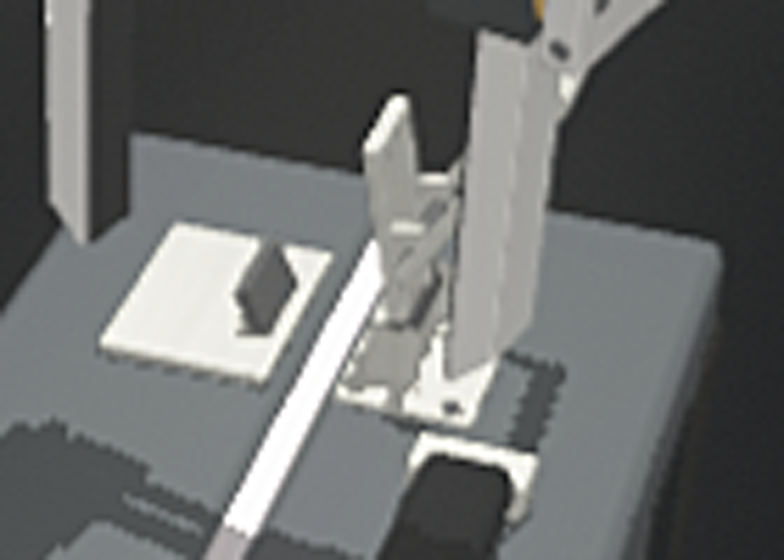

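```bash
python3 - <<'E'
from h import *
from scipy.optimize import least_squares
s=load('s0');d=load('d0')
P=lambda u,v:(170+u/4,145+v/4); Q=lambda u,v:(315+u/5.6,120+v/5.6)
for n,c,p in[('near-l',s,P(275,524)),('near-r',s,P(470,476)),('sidefl',d,Q(180,223)),('lf',d,Q(100,343)),('rf',d,Q(265,378)),('rb',d,Q(333,255))]: print(n,np.round(onz(c,*p,.144),4))
def lat(q,X): 
    x,y,t=q[:3];c_,s_=np.cos(t),np.sin(t);return np.array([x+c_*X[0]-s_*X[1],y+s_*X[0]+c_*X[1],.14+X[2]])
def pts(q):
    tl=q[3];b=q[4]; h=lambda y:np.array([-.025*np.cos(tl-.3),y,.013+.025*np.sin(tl-.3)])
    tip=lambda y:np.array([-.055*np.cos(tl),y,.013+.055*np.sin(tl)])
    bar=lambda y:h(y)+.066*np.array([-np.sin(b),0,np.cos(b)])
    return [(s,[.076,-.031,.004],P(275,524)),(s,[.076,.031,.004],P(470,476)),(d,[.076,-.031,.004],Q(180,223)),(d,[.076,.031,.004],Q(100,343)),(d,[.030,.031,.004],Q(265,378)),(d,[.03,-.031,.004],Q(333,255)),
     (s,bar(-.027),P(190,76)),(s,bar(.027),P(350,53)),(s,tip(-.014),P(268,222)),(s,tip(.014),P(350,210)),(d,tip(.014),Q(372,140)),(d,tip(-.014),Q(402,103))]
f=lambda q:np.concatenate([proj(c,lat(q,X))-p for c,X,p in pts(q)])
r=least_squares(f,[.55,-.1,0,1.9,.4]);q=r.x
print('pose',np.round(q,4),np.round(r.fun.reshape(-1,2),1).tolist())
for n in (6,7,8,9): print(np.round(lat(q,pts(q)[n][1]),4))
print('seat',lat(q,[.046,0,.008]),'piv',lat(q,[0,0,.013])); np.save('q',q)
print('grip',np.round(ctrl.get_obs()['grip_width'],3))
E
```

```text
near-l [ 0.6383 -0.0905  0.144 ]
near-r [ 0.6219 -0.0313  0.144 ]
sidefl [ 0.634  -0.0911  0.144 ]
lf [ 0.6195 -0.0304  0.144 ]
rf [ 0.5757 -0.0419  0.144 ]
rb [ 0.5907 -0.1015  0.144 ]
pose [ 0.5546 -0.0798  0.2461  1.78    0.5069] [[-0.6, -1.3], [0.0, -0.6], [-0.9, -0.4], [-0.4, -0.6], [-0.1, -0.3], [0.0, -0.4], [-0.9, 0.3], [0.5, -0.8], [-0.7, -0.2], [0.8, -1.3], [-0.7, 1.6], [-0.6, -1.3]]
[ 0.5279 -0.1143  0.2356]
[ 0.5148 -0.0619  0.2356]
[ 0.5691 -0.0906  0.2068]
[ 0.5623 -0.0634  0.2068]
seat [ 0.59924091 -0.06855388  0.148     ] piv [ 0.55462717 -0.07976165  0.153     ]
grip 0.094
```

```bash
python3 -m jog '[[0,0,-5,0,0,0],[-3,-2,-5.4,0,0,-0.13],[-6.5,-4.5,-5.4,0,0,-0.246],[-9.7,-6.3,-5.4,0,0,-0.246],[-9.7,-6.3,-5.4,0,0,-0.246],[-9.7,-6.3,-5.4,0,0,-0.246],[-9.7,-6.3,-5.4,0,0,-0.246]]' 0 20; python3 - <<'E'
from h import *
q=np.load('q.npy')
o=ctrl.get_obs();c,s=np.cos(q[2]),np.sin(q[2]);d=np.array(o['ee_pos'])-[q[0],q[1],.14+.199];print('latch tip',c*d[0]+s*d[1],-s*d[0]+c*d[1],d[2])
a=snap('scene','s1');b=snap('side','d1')
x=np.hstack([cv2.resize(a['img'][100:300,130:330],(400,400)),cv2.resize(b['img'][60:260,290:490],(400,400))]);cv2.imwrite('pics/m1.png',x)
E
```

```text
time_s: 0.85
ee_pos: [0.4873, -0.0965, 0.4585]
eef_rot: [-3.141, -0.0, 1.817]
force: [-0.1, 0.5, -0.4]
grip_width: 0.0417
grip_force: 0.0
latch tip -0.06932670190682391 0.000181132065108551 0.11949209412643186
```

View pics/m1.png

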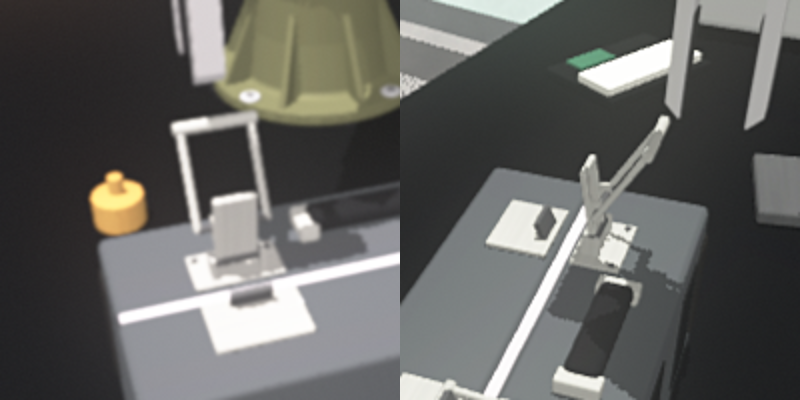

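```bash
python3 - <<'E'
from h import *
q=np.load('q.npy');s=load('s1');d=load('d1')
for X,r in (tri((s,217,164),(d,422.5,120)),tri((s,257.5,157.5),(d,416,137.5))):
    c,n=np.cos(q[2]),np.sin(q[2]);e=X-[q[0],q[1],.14];print(np.round([c*e[0]+n*e[1],-n*e[0]+c*e[1],e[2]],4),r)
E
python3 -m jog '[[0,0,0,0,0,0],[0,0,0,0,0,0],[0,0,0,0,0,0],[0,0,0,0,0,0],[0,0,0,0,0,0],[0,0,1.8,0,0,0],[0,0,3.6,0,0,0],[0,0,3.6,0,0,0]]'
```

```text
[-0.0345 -0.0266  0.0962] [array([-0.2, -0.2]), array([-0.2,  0.2])]
[-0.0363  0.0258  0.0962] [array([-0.8, -1. ]), array([-0.9,  1. ])]
time_s: 1.75
ee_pos: [0.4868, -0.097, 0.4208]
eef_rot: [-3.139, -0.002, 1.817]
force: [-0.6, 0.0, 0.2]
grip_width: 0.0001
grip_force: 0.0
```

```bash
python3 -m jog '[[0,1.5,0,0,0,0],[0,2.7,0,0,0,0],[0,3.9,0,0,0,0],[0,5.1,0,0,0,0],[0,6.3,0,0,0,0],[0,7.5,0,0,0,0],[0,8.7,0,0,0,0],[0,9,0,0,0,0]]'; python3 -m jog '[[0,0,-1,0,0,0],[0,0,-2,0,0,0],[0,0,-2,0,0,0],[0,0,-2,0,0,0]]';  python3 - <<'E'
from h import *
q=np.load('q.npy')
a=snap('scene','s2');b=snap('side','d2')
x=np.hstack([cv2.resize(a['img'][145:285,170:310],(400,400)),cv2.resize(b['img'][80:220,310:450],(400,400))]);cv2.imwrite('pics/m2.png',x)
E
```

```text
time_s: 2.55
ee_pos: [0.5752, -0.0747, 0.4229]
eef_rot: [3.141, 0.0, 1.817]
force: [0.2, -0.4, -0.6]
grip_width: 0.0
grip_force: 0.0
time_s: 2.95
ee_pos: [0.574, -0.0752, 0.4433]
eef_rot: [3.141, 0.0, 1.817]
force: [-0.3, -0.5, -0.4]
grip_width: 0.0009
grip_force: 0.0
```

View pics/m2.png

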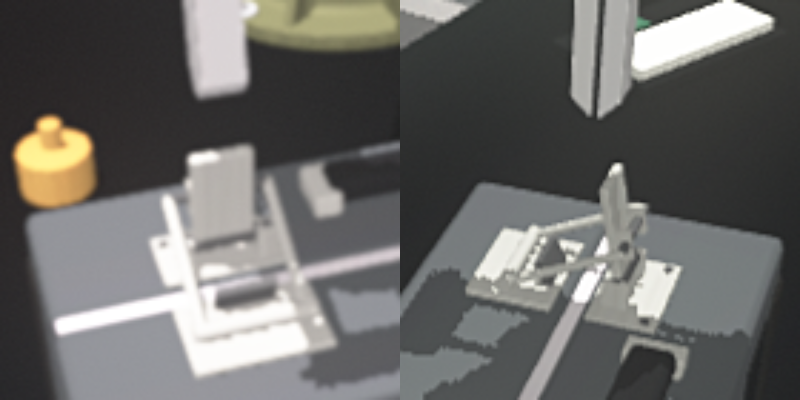

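```bash
python3 -m jog '[[0,1.6,0,0,0,0],[0,1.6,2.4,0,0,0],[0,1.6,4.8,0,0,0],[0,1.6,4.8,0,0,0]]'; python3 -m jog '[[0,-0.6,0,0,0,0],[0,-1.2,0,0,0,0],[0,-2.1,-0.15,0,0,0],[0,-2.7,-0.1,0,0,0],[0,-3.3,-0.05,0,0,0],[0,-4,0.2,0,0,0],[0,-4.6,0.45,0,0,0],[0,-4.6,0.45,0,0,0]]';  python3 - <<'E'
from h import *
q=np.load('q.npy')
o=ctrl.get_obs();c,s=np.cos(q[2]),np.sin(q[2]);d=np.array(o['ee_pos'])-[q[0],q[1],.14+.199];print('latch tip',c*d[0]+s*d[1],-s*d[0]+c*d[1],d[2])
a=snap('scene','s3');b=snap('side','d3')
x=np.hstack([cv2.resize(a['img'][145:285,170:310],(400,400)),cv2.resize(b['img'][80:220,310:450],(400,400))]);cv2.imwrite('pics/m3.png',x)
E
```

```text
time_s: 3.45
ee_pos: [0.5895, -0.0712, 0.3914]
eef_rot: [-3.136, -0.002, 1.817]
force: [-0.6, -0.3, -0.1]
grip_width: 0.0005
grip_force: 0.0
time_s: 4.25
ee_pos: [0.5446, -0.0826, 0.39]
eef_rot: [-3.141, -0.0, 1.816]
force: [0.5, 0.3, 0.8]
grip_width: 0.0005
grip_force: 0.6
latch tip -0.010410670281735982 -0.00031122227136086986 0.050968573979967624
```

View pics/m3.png

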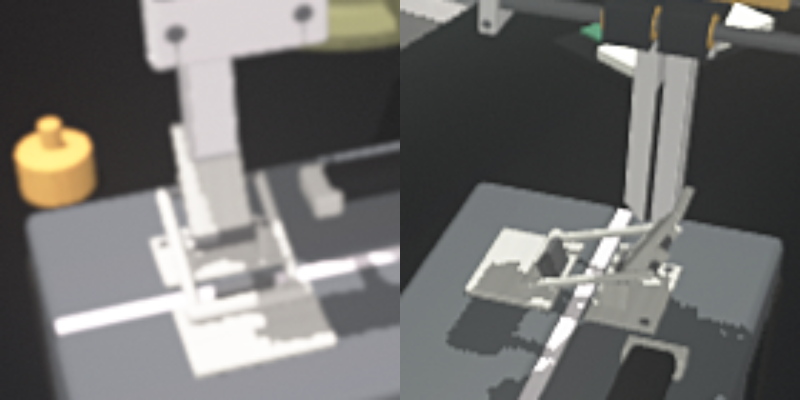

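```bash
python3 -m jog '[[0,-0.95,0.6,0,0,0],[0,-1.4,1.0,0,0,0],[0,-1.75,1.45,0,0,0],[0,-2.3,2.25,0,0,0],[0,-2.5,2.8,0,0,0],[0,-2.55,3.3,0,0,0],[0,-2.55,3.7,0,0,0],[0,-2.55,3.7,0,0,0]]';  python3 - <<'E'
from h import *
q=np.load('q.npy')
o=ctrl.get_obs();c,s=np.cos(q[2]),np.sin(q[2]);d=np.array(o['ee_pos'])-[q[0],q[1],.14+.199];print('latch tip',c*d[0]+s*d[1],-s*d[0]+c*d[1],d[2],o['force'])
E
python3 -m jog '[[0,0,-2.5,0,0,0],[0,0,-5,0,0,0],[0,0,-8,0,0,0],[0,0,-8,0,0,0],[0,0,-8,0,0,0]]'
python3 - <<'E'
from h import *
a=snap('scene','s4');b=snap('side','d4')
x=np.hstack([cv2.resize(a['img'][145:285,170:310],(400,400)),cv2.resize(b['img'][80:220,310:450],(400,400))]);cv2.imwrite('pics/m4.png',x)
E
```

```text
time_s: 5.15
ee_pos: [0.5203, -0.0886, 0.3547]
eef_rot: [-3.141, 0.0, 1.817]
force: [-12.5, 1.1, 20.7]
grip_width: 0.0002
grip_force: 10.6
latch tip -0.03544873955437732 -0.00023468417255019698 0.01567134570275075 [-12.49119807   1.12240245  20.65888103]
time_s: 5.65
ee_pos: [0.5205, -0.0885, 0.4328]
eef_rot: [3.142, 0.0, 1.817]
force: [0.4, -0.0, -1.1]
grip_width: 0.0008
grip_force: 0.0
```

View pics/m4.png

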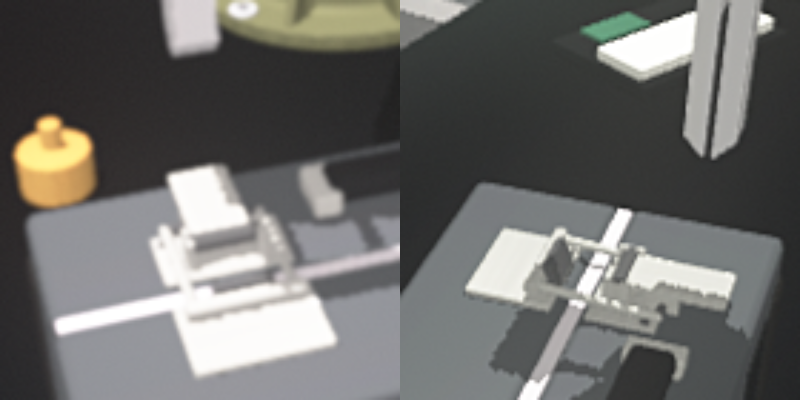

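```bash
python3 - <<'E'
from h import *
q=np.load('q.npy');d=load('d4');s=load('s4')
def lat(X):
    c,n=np.cos(q[2]),np.sin(q[2]);return np.array([q[0]+c*X[0]-n*X[1],q[1]+n*X[0]+c*X[1],.14+X[2]])
for t in(0,.15,.3):
    for y in(-.014,.014): 
        X=lat([-.055*np.cos(t)+.0025*np.sin(t),y,.0155+.055*np.sin(t)]);print(t,y,np.round((proj(d,X)-[310,80])/.35+[400,0]),np.round((proj(s,X)-[170,145])/.35))
for x,z in((.042,.008),(.042,.02),(.055,.008)):
  for y in(-.027,.027):
    X=lat([x,y,z]);print('bar',x,z,y,np.round((proj(d,X)-[310,80])/.35+[400,0]),np.round((proj(s,X)-[170,145])/.35))
E
```

```text
0 -0.014 [738. 274.] [168. 172.]
0 0.014 [726. 305.] [224. 162.]
0.15 -0.014 [738. 261.] [167. 160.]
0.15 0.014 [726. 291.] [224. 149.]
0.3 -0.014 [735. 246.] [166. 148.]
0.3 0.014 [723. 276.] [224. 138.]
bar 0.042 0.008 -0.027 [561. 236.] [186. 312.]
bar 0.042 0.008 0.027 [530. 291.] [305. 286.]
bar 0.042 0.02 -0.027 [562. 218.] [184. 290.]
bar 0.042 0.02 0.027 [530. 271.] [304. 265.]
bar 0.055 0.008 -0.027 [538. 232.] [192. 330.]
bar 0.055 0.008 0.027 [505. 286.] [313. 304.]
```

The picture shows the lever's tip corner at (735,270), against a predicted (738,274) for flat. The bar ends at about (555,235) and (527,290) match the bar hooked at x 42 mm, z 8 mm.

```bash
python3 -c "
from station import ctrl
print(ctrl.hand_in())"
```

```text
the job is handed in; nothing more can be done
None
```

The latch is shut: in the last pictures the lever lies flat and the bar sits low behind the keeper's tooth. The arm is clear, and the job was handed in at about 6 s; no verdict came back.

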